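# Make the air clamp bar safe and strip it

## Robot

A 6-joint arm with a two-finger parallel gripper is mounted at the origin on a cart in front of the work surface, level with it; the furniture and walls round the work are solid. World frame = base frame: x ahead of the robot, y to its left, z up, the work surface at z = 0. Lengths are in m, angles in rad, forces in N, time in s.
With the tool pointing down it reaches from about 0.35 to 0.775 m from the base axis. Payload 7.3 kg.
Tool frame: the origin (TCP) lies on the centre line of the jaws, within the pads' length; the fingertips stand 17 mm ahead of it and the grasp point (between the pads) lies 2 mm behind it (robot.tcp_to_tips is the distance from the TCP to the fingertips, in m); z points along the fingers, y is the line along which they close (so a half turn about z gives the same grasp; the last joint's range is limited). The gripper opens to 92 mm and grips with 3 to 60 N. Pads are 19 mm wide; open, the fingers measure 130 mm over their backs; the gripper's body (75 mm by 190 mm) begins 47 mm behind the grasp point.
Start: joints at [1.058, 0.342, 1.524, -0, 1.275, -0.146], TCP at [0.188, 0.49, 0.244] pointing down, gripper open.
Joint ranges: [-2.53, 2.53], [-0.77, 2.02], [0.04, 2.7], [-1, 4.14], [0.28, 2.66], [-3.11, 3.11]. Speed limits (rad/s): [2.57, 2.57, 3.14, 3.14, 3.14, 3.14].

## Interface

Orientations are given as [roll, pitch, yaw] about the fixed x, y, z axes, in that order (R = Rz(yaw) Ry(pitch) Rx(roll)).
In Python, from cell import robot gives the robot as it stands. The module is installed in compiled form; this text tells all that it offers.
- The arm moves only by the tool carry_out, never from a script. Its argument "commands" is a list of rows, each a list of 3 entries, a list of its own where there are three numbers: the shift along the tool's x, y, z in m, then the turn about the tool's z in rad, then the opening, from 0 (shut) to 1 (fully open). In form: [[[dx, dy, dz], yaw, claw], ...]. A call has 1 to 20 rows; each row shifts and turns the commanded pose from where the row before left it, along the tool's axes as they then stand; what a row does not reach is not made up. A row lasts 1/8 s, in which the tool goes at most 62.5 mm and 10.7 degrees, less where a joint would pass 70% of its speed; a pose out of reach is approached as far as the arm can. A call is refused whole if a number of a shift passes 0.0625 or a number of a turn 0.188, either way. A call with a gripper value outside its range is refused whole. The fingers move at their own pace and stop on an object; "newtons" is the grip in N (left out, the last holds). Time passes only in rows, so rows that do not move let the fingers close. It gives the time, the measured TCP pose, the force, the opening and the grip force at its end, in the units of the state.
- robot.observe(): the state, without advancing time (a new reading comes with each control period).
- robot.read_camera(name): name is "scene" or "side" or "wrist"; returns a dict with "pixels" (400x640x3 uint8, red, green, blue), "fx", "fy", "cx", "cy" (pixels), "k1" (the pictures are not rectified: a ray, as slopes to the right and down, at radius r is drawn at 1 + k1 r^2 times it, then the intrinsics apply), "view" (4x4, takes a point from world to camera coordinates); the wrist camera has in their place "T_tool_cam" (4x4, takes a point from camera to tool coordinates, whose origin is the TCP and whose axes are the flange's). Camera axes: x right, y up, looking along -z (the intrinsics and any distortion apply to the point x, -y, -z); pixel columns grow to the right and rows downward; lengths in m; the calibration is good to about 2 mm. A picture is of the moment at which its call begins: read the wrist's pose just before it. There is no depth.
- robot.hand_in(): hands the job in; it is judged then, once.
Trained networks look in a picture, given as the dict that the camera call returned (one of the last four; its "shot" number tells which), for a name from the list of things; names that differ only in an ending like _2 or _b are one class to them, and where a whole thing is asked for, a point or a joint stands for the part that bears it (a point fixed in the world has none). Each returns a list of dicts, best first, with "p" (0 to 1); they miss things now and then, are a little off and sometimes report something else, mostly with a low value. They report only what shows in the picture. A call takes as long as a camera call. They do not tell look-alikes from the thing itself.
- robot.find_in(picture, name): "at" ([column, row] in pixels, amid what is visible of it).
- robot.tip_of(picture, name): "at" ([column, row] in pixels: a listed point, or the origin of a listed thing).
The state is a dict: "time": time; "qpos": joint angles; "qvel": joint speeds; "joint_efforts": joint torques, N m; "tool_pos": TCP position; "tool_rot": TCP orientation; "contact_force": force on the tool from outside, world axes, zero at the start; "torque": the same for the moment, N m; "opening": finger opening in m; "grip_force": force on a finger pad.
Only numpy, scipy, OpenCV 4.12 (cv2) and the standard library are available. Lean on these libraries where they do the work, as an engineer would, in place of code of your own. Each camera call takes 0.05 s, during which the arm holds its last target. There are 200 camera calls.

## Task

Make the air clamp bar safe and strip it for the night. Slide the regulator's lock hood back, turn the knob until its pointer stands at the brass set mark, and slide the hood fully home over the knob again. Only then take every clamp block off the open end of the bar and put the blocks in the plywood tray, side by side on its floor.

Things in the scene. Friction and masses are not known exactly. Their poses are not given: they have to be found in the camera images.
- regulator: air regulator fixed to the bench: grey plate 112 (x) x 240 (y) x 14 mm. Origin: centre of the plate's underside. The knob's vertical axis stands at x = 0, y = -65 mm of this frame; the lock hood slides along this y axis
- pressure_knob (a joint): angle of the knob (rad, 0 to 4.6), growing CLOCKWISE seen from above; at 0 the pointer points along the regulator's +x. Black disc, 30 mm radius, top 26 mm above the bench, with a grip bar 14 mm thick, 46 mm long (along the pointer), up to 60 mm above the bench. Stays where it is left; friction 0.06 N m. Starts 1 to 3 rad clockwise of the mark
- knob_grip (a point): centre of the knob's grip bar, on the knob's axis, 48 mm above the bench
- pointer_tip (a point): outer end of the knob's white pointer, 36 mm from the knob's axis
- set_mark (a joint): angle of the set mark (rad), counted as the knob's: the knob is set when both angles are equal. The mark differs from start to start; it is stiff (0.5 N m)
- mark (a point): point at the inner end of the small brass set mark on the rim of the dial, 36 mm from the knob's axis; where the pointer tip must stand
- lock (a joint): slide of the lock hood (m): 0 = fully home over the knob, 0.115 = fully back, hood along the regulator's +y from the knob. Starts over the knob, home or nearly so. Friction about 1.5 N; it stays where it is left
- lock_fin (a point): on the lock hood, a steel arch 102 (x) x 66 (y) mm, roof top 71 mm above the bench; the grip fin on its roof is 36 (x) x 12 (y) mm and reaches from 71 to 105 mm above the bench. This point lies in the fin, 90 mm above the bench. Pinch the fin across the regulator's y and push along y
- clamp_bar: post with a level square steel bar 20 x 20 mm, fixed to the bench. Origin: on the bench below the middle of the bar; the bar runs along this y axis at 80 to 100 mm above the bench, from the post (face at y = -140 mm, post 122 mm high) to its open end at y = +130 mm
- bar_end (a point): centre of the open end of the bar, 90 mm above the bench: blocks come off past it along the bar's +y. The bore has 4 mm of play each side
- block0: aluminium clamp block 46 (x) x 40 (y, along the bar) x 60 mm (z), 0.2 to 0.4 kg, with a 28 mm square bore along y (20 to 48 mm above its underside); on top a steel grip rib 14 (x) x 34 (y) mm, 60 to 92 mm above the underside. Origin: centre of the underside, z up as it hangs on the bar. 3 or 4 blocks are present (an absent one reads None), not in order of name
- block1: aluminium clamp block 46 (x) x 40 (y, along the bar) x 60 mm (z), 0.2 to 0.4 kg, with a 28 mm square bore along y (20 to 48 mm above its underside); on top a steel grip rib 14 (x) x 34 (y) mm, 60 to 92 mm above the underside. Origin: centre of the underside, z up as it hangs on the bar. 3 or 4 blocks are present (an absent one reads None), not in order of name
- block2: aluminium clamp block 46 (x) x 40 (y, along the bar) x 60 mm (z), 0.2 to 0.4 kg, with a 28 mm square bore along y (20 to 48 mm above its underside); on top a steel grip rib 14 (x) x 34 (y) mm, 60 to 92 mm above the underside. Origin: centre of the underside, z up as it hangs on the bar. 3 or 4 blocks are present (an absent one reads None), not in order of name
- block3: aluminium clamp block 46 (x) x 40 (y, along the bar) x 60 mm (z), 0.2 to 0.4 kg, with a 28 mm square bore along y (20 to 48 mm above its underside); on top a steel grip rib 14 (x) x 34 (y) mm, 60 to 92 mm above the underside. Origin: centre of the underside, z up as it hangs on the bar. 3 or 4 blocks are present (an absent one reads None), not in order of name
- tray: open plywood tray, loose, 1 kg, outside 175 (x) x 265 (y) x 35 mm high, walls and floor 7 mm thick. Origin: centre of the underside
Not all that is in view belongs to the job. Leave any purple look-alike of the block2 alone.

How it is judged:
By the outcome, as a careful person would: the job done as asked, in the order asked, and still so for the second after the job is handed in, with the robot touching nothing.
Of block0, block1, block2, block3 only 3 to 4 are there at a start; the rules pass over those that are not, and their reading is None.
At some moment in a run one of tray may be knocked a few centimetres aside while the robot is not near it.
Once in a run the grip may slacken for a moment while it holds something.
It also fails if it takes over 200 s, if anything falls off the work surface, if the arm or the gripper's body presses on something with over 40 N, if the wrist force passes 120 N, or if a joint passes its speed limit or range.

## Working session

There is one attempt and no reset: what is moved stays moved. The work goes in short steps, Python scripts to look and compute and a tool call to move; the robot and the scene stay as the last step left them, time stands still between calls to the robot, and variables do not carry over. Pictures are saved under pics/ and viewed, at most 14 in all, crops included, and the job is handed in when it is done.

Besides the shell and the picture viewer there is one more tool, called after ">>>" as a command line: name --argument value ..., lists and objects as JSON in quotes. carry_out: Moves the arm, as the interface text tells. Its arguments: {"type":"object","properties":{"commands":{"type":"array"},"newtons":{"type":"number"}},"required":["commands"]}

```bash
mkdir -p pics
cat > h.py <<'E'
import numpy as np, cv2
from scipy.optimize import least_squares
from scipy.spatial.transform import Rotation as R
from cell import robot
def snap(name,save=None):
    s=robot.observe(); p=robot.read_camera(name)
    if name=='wrist':
        T=np.eye(4); r=np.array(s['tool_rot']); T[:3,:3]=R.from_euler('xyz',r).as_matrix(); T[:3,3]=s['tool_pos']
        p['c2w']=T@np.array(p['T_tool_cam'])
    else: p['c2w']=np.linalg.inv(np.array(p['view']))
    if save: cv2.imwrite('pics/'+save,np.array(p['pixels'])[:,:,::-1])
    return p
def ray(p,uv):
    d=np.array([(uv[0]-p['cx'])/p['fx'],(uv[1]-p['cy'])/p['fy']]); s=d.copy()
    for _ in range(20): s=d/(1+p['k1']*(s@s))
    v=p['c2w'][:3,:3]@np.array([s[0],-s[1],-1]); return p['c2w'][:3,3],v/np.linalg.norm(v)
def atz(p,uv,z):
    o,v=ray(p,uv); return o+v*(z-o[2])/v[2]
def tri(obs):
    A=np.zeros((3,3));b=np.zeros(3)
    for p,uv in obs:
        o,v=ray(p,uv);M=np.eye(3)-np.outer(v,v);A+=M;b+=M@o
    x=np.linalg.solve(A,b)
    return x,[float(np.linalg.norm(np.cross(x-ray(p,uv)[0],ray(p,uv)[1]))) for p,uv in obs]
def proj(p,X):
    c=np.linalg.inv(p['c2w'])@np.append(X,1); s=np.array([c[0],-c[1]])/-c[2]; s=s*(1+p['k1']*(s@s))
    return np.array([p['cx']+p['fx']*s[0],p['cy']+p['fy']*s[1]])
def st():
    s=robot.observe(); print('t',round(s['time'],2),'pos',np.round(s['tool_pos'],4),'rot',np.round(s['tool_rot'],3),'q',np.round(s['qpos'],2),'F',np.round(s['contact_force'],1),'open',round(s['opening'],4),'grip',s['grip_force'])
E
python3 - <<'E'
from h import *
st()
for c in ['scene','side','wrist']:
    p=snap(c,c+'0.png'); print(c,np.round(p['c2w'],3).tolist(),p['fx'],p['k1'])
    for n in ['regulator','knob_grip','pointer_tip','mark','lock_fin','clamp_bar','bar_end','block0','tray']:
        print(n,[(np.round(d['at']).tolist(),round(d['p'],2)) for d in robot.tip_of(p,n)][:6])
E
```

```text
t 0.0 pos [0.1881 0.4898 0.2431] rot [-3.14  -0.     2.775] q [ 1.06  0.34  1.53 -0.    1.28 -0.15] F [-0.3  0.7 -0.2] open 0.0918 grip 0.0
scene [[0.858, 0.297, -0.418, 0.206], [-0.513, 0.461, -0.725, -0.642], [-0.023, 0.836, 0.548, 0.552], [0.0, 0.0, 0.0, 1.0]] 381.4152219650269 -0.03668790116696225
regulator []
knob_grip [([351.0, 309.0], 0.92)]
pointer_tip [([341.0, 328.0], 0.64)]
mark [([348.0, 288.0], 0.74), ([337.0, 196.0], 0.55), ([370.0, 321.0], 0.51)]
lock_fin [([348.0, 284.0], 0.92)]
clamp_bar []
bar_end [([309.0, 164.0], 0.84)]
block0 [([334.0, 196.0], 0.88), ([367.0, 220.0], 0.85), ([305.0, 173.0], 0.73), ([352.0, 208.0], 0.67), ([325.0, 188.0], 0.55)]
tray [([239.0, 192.0], 0.64)]
side [[-1.0, 0.021, -0.019, 0.543], [-0.026, -0.38, 0.924, 1.174], [0.012, 0.925, 0.381, 0.59], [0.0, 0.0, 0.0, 1.0]] 479.9019662926886 0.018860128289141652
regulator [([345.0, 208.0], 0.7)]
knob_grip [([346.0, 188.0], 0.44)]
pointer_tip [([355.0, 193.0], 0.64)]
mark []
lock_fin [([344.0, 176.0], 0.82)]
clamp_bar [([291.0, 235.0], 0.69)]
bar_end [([288.0, 229.0], 0.94)]
block0 [([262.0, 290.0], 0.9), ([287.0, 229.0], 0.59)]
tray [([353.0, 284.0], 0.87), ([344.0, 208.0], 0.38)]
wrist [[0.359, -0.897, -0.26, 0.117], [0.933, 0.344, 0.101, 0.518], [-0.001, -0.279, 0.96, 0.386], [0.0, 0.0, 0.0, 1.0]] 344.0869743085126 -0.030227872825757156
regulator []
knob_grip []
pointer_tip []
mark []
lock_fin []
clamp_bar []
bar_end []
block0 []
tray []
```

View pics/scene0.png

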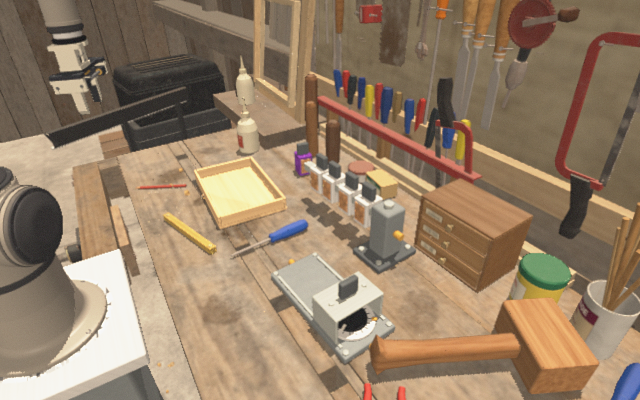

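View pics/side0.png

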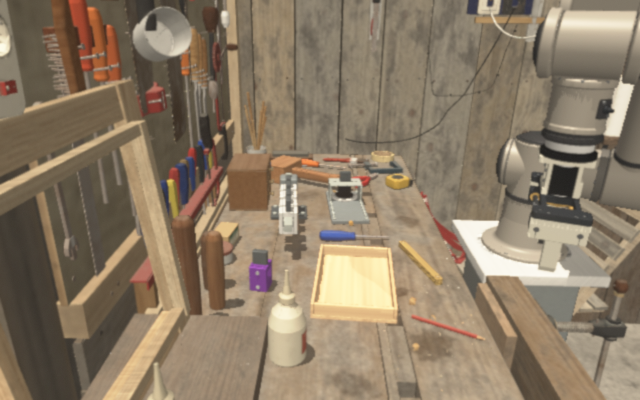

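Run:
```python
from h import *
a=snap('scene');b=snap('side')
for n,z in [('lock_fin',.09),('bar_end',.09),('tray',0),('knob_grip',.048),('pointer_tip',.026)]:
    u=robot.tip_of(a,n);v=robot.tip_of(b,n)
    if u and v: print(n,tri([(a,u[0]['at']),(b,v[0]['at'])]))
    for p,w in((a,u),(b,v)):
        if w: print('  z',atz(p,w[0]['at'],z))
for d in robot.tip_of(a,'block0'): print(d['at'],atz(a,d['at'],.056))
for d in robot.tip_of(b,'block0'): print('side',d['at'],atz(b,d['at'],.056),atz(b,d['at'],.0))
for d in robot.tip_of(b,'regulator')+robot.tip_of(b,'clamp_bar'): print('side',d['at'],atz(b,d['at'],.0))
```

```text
lock_fin (array([ 0.47324921, -0.2867823 ,  0.08973964]), [0.001790111862139415, 0.0017901118621394734])
  z [ 0.47108183 -0.28720105  0.09      ]
  z [ 0.47481244 -0.28835213  0.09      ]
bar_end (array([0.63487147, 0.13167149, 0.08343447]), [0.0007272363015540827, 0.0007272363015541532])
  z [0.62792829 0.12036399 0.09      ]
  z [0.63435486 0.14431203 0.09      ]
tray (array([0.46691138, 0.22726042, 0.00224712]), [0.00030267911800929334, 0.00030267911800913234])
  z [0.46829659 0.23083825 0.        ]
  z [0.46633385 0.22378221 0.        ]
knob_grip (array([ 0.46606264, -0.28940603,  0.04209167]), [0.006966168147927845, 0.006966168147927756])
  z [ 0.47064069 -0.29308356  0.048     ]
  z [ 0.46093797 -0.26589867  0.048     ]
pointer_tip (array([ 0.44011892, -0.3108418 ,  0.02855032]), [0.002449020265510924, 0.0024490202655109657])
  z [ 0.44389992 -0.30919867  0.026     ]
  z [ 0.43749572 -0.31514037  0.026     ]
[335.9, 196.8] [ 0.63189244 -0.004265    0.056     ]
[325.1, 189.1] [0.62881087 0.0394294  0.056     ]
[367.4, 219.7] [ 0.63887901 -0.11839493  0.056     ]
[351.6, 206.2] [ 0.64026127 -0.05707569  0.056     ]
[305.4, 170.4] [0.63514391 0.14911054 0.056     ]
[340.9, 326.8] [ 0.43097969 -0.3227638   0.056     ]
[351.6, 306.1] [ 0.46946111 -0.29750471  0.056     ]
side [261.7, 289.3] [0.66202224 0.34009367 0.056     ] [0.67451496 0.25271101 0.        ]
side [289.5, 230.0] [0.62536111 0.05883602 0.056     ] [ 0.63401167 -0.05802306  0.        ]
side [347.4, 209.6] [ 0.46304651 -0.21515134  0.        ]
side [290.8, 236.0] [ 0.62769798 -0.01980609  0.        ]
side [351.9, 192.6] [ 0.44152856 -0.36492949  0.        ]
```

The scene picture shows four aluminium blocks on the bar (about (309,172), (330,185), (348,195) and (367,208)). The purple look-alike stands at (303,160), or (261,275) in the side view. The hood covers the knob at (350,300), and the tray is at (239,190).

Candidates for "block": the four on the bar, and the purple one, which I will leave alone. There is only one regulator and one tray. Next is a close look at the regulator from the wrist.

```bash
cat >> h.py <<'E'
def plan(xyz,yaw=None,vmax=0.055,wmax=0.17,pos=None,y0=None):
    """rows (shift in axes before the row's turn) from measured pose"""
    s=robot.observe(); p=np.array(s['tool_pos'] if pos is None else pos,float); cy=s['tool_rot'][2] if y0 is None else y0
    yaw=cy if yaw is None else yaw
    d=np.array(xyz)-p; dy=yaw-cy
    n=max(1,int(np.ceil(max(np.linalg.norm(d)/vmax,abs(dy)/wmax)))); out=[]
    for i in range(n):
        a=cy+dy*i/n; c,sn=np.cos(a),np.sin(a); w=d/n
        out.append([[round(float(c*w[0]+sn*w[1]),4),round(float(sn*w[0]-c*w[1]),4),round(float(-w[2]),4)],round(float(-dy/n),4)])
    print(n,'rows',out); return out
E
python3 -c "
from h import *
plan([.40,.25,.3],np.pi)
plan([.45,-.22,.28],np.pi,pos=[.40,.25,.3],y0=np.pi)"
```

```text
6 rows [[[-0.0473, -0.0247, -0.0094], -0.0611], [[-0.0457, -0.0275, -0.0094], -0.0611], [[-0.0439, -0.0303, -0.0094], -0.0611], [[-0.042, -0.0329, -0.0094], -0.0611], [[-0.0399, -0.0354, -0.0094], -0.0611], [[-0.0377, -0.0378, -0.0094], -0.0611]]
9 rows [[[-0.0056, -0.0522, 0.0022], -0.0], [[-0.0056, -0.0522, 0.0022], -0.0], [[-0.0056, -0.0522, 0.0022], -0.0], [[-0.0056, -0.0522, 0.0022], -0.0], [[-0.0056, -0.0522, 0.0022], -0.0], [[-0.0056, -0.0522, 0.0022], -0.0], [[-0.0056, -0.0522, 0.0022], -0.0], [[-0.0056, -0.0522, 0.0022], -0.0], [[-0.0056, -0.0522, 0.0022], -0.0]]
```

>>> carry_out --commands '[[[-0.047,-0.025,-0.0094],-0.061,1],[[-0.046,-0.0275,-0.0094],-0.061,1],[[-0.044,-0.03,-0.0094],-0.061,1],[[-0.042,-0.033,-0.0094],-0.061,1],[[-0.04,-0.0355,-0.0094],-0.061,1],[[-0.038,-0.038,-0.0094],-0.061,1],[[-0.0056,-0.0522,0.0022],0,1],[[-0.0056,-0.0522,0.0022],0,1],[[-0.0056,-0.0522,0.0022],0,1],[[-0.0056,-0.0522,0.0022],0,1],[[-0.0056,-0.0522,0.0022],0,0.6],[[-0.0056,-0.0522,0.0022],0,0.6],[[-0.0056,-0.0522,0.0022],0,0.6],[[-0.0056,-0.0522,0.0022],0,0.6],[[-0.0056,-0.0522,0.0022],0,0.6],[[0,0,0],0,0.6],[[0,0,0],0,0.6]]'

```text
time: 4.42
tool_pos: [0.4502, -0.2199, 0.2801]
tool_rot: [3.141, -0.0, 3.14]
contact_force: [-0.7, -0.9, -0.5]
opening: 0.0549
grip_force: 0.0
```

Run:
```python
from h import *
st()
p=snap('wrist','w1.png')
for n,z in [('regulator',0),('lock_fin',.09),('knob_grip',.048),('pointer_tip',.026),('mark',.02)]:
    for d in robot.tip_of(p,n)[:3]: print(n,np.round(d['at']),round(d['p'],2),atz(p,d['at'],z))
```

```text
t 4.42 pos [ 0.4502 -0.2199  0.2801] rot [ 3.141 -0.     3.14 ] q [-0.61  0.27  1.52  0.    1.35 -2.18] F [-0.7 -0.9 -0.5] open 0.0549 grip 0.0
regulator [310. 172.] 0.87 [ 0.46202954 -0.22854504  0.        ]
lock_fin [258. 195.] 0.76 [ 0.46599022 -0.27920742  0.09      ]
```

View pics/w1.png

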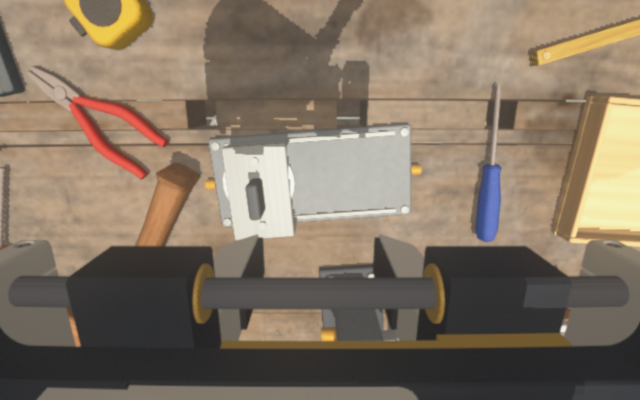

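The wrist picture shows the regulator plate from (213,143) to (410,212). The hood sits at (260,190) with its fin at (256,195), and the tray wall is at the right.

Run:
```python
from h import *
p=snap('wrist')
# plate corners, refined from a threshold-free guess: use read pixels
q=[(210,140),(409,125),(220,231),(412,215)]
X=[atz(p,u,.014) for u in q]
for x in X: print(np.round(x,4))
d=(X[1]-X[0])+(X[3]-X[2]); c=np.mean(X,axis=0); a=np.arctan2(-d[0],d[1]); print('centre',c,'yaw',a, np.linalg.norm(X[1]-X[0]),np.linalg.norm(X[2]-X[0]))
u=robot.tip_of(p,'lock_fin')[0]['at'];
a2=snap('scene');b2=snap('side')
obs=[(p,u)]+[(k,robot.tip_of(k,'lock_fin')[0]['at']) for k in (a2,b2)]
f,r=tri(obs); print('fin',f,r)
yv=np.array([-np.sin(a),np.cos(a)]);print('fin in reg',np.array([f[:2]-c[:2]])@np.array([[np.cos(a),-np.sin(a)],[np.sin(a),np.cos(a)]]))
cv2.imwrite('pics/w1c.png',cv2.resize(np.array(p['pixels'])[100:260,190:430,::-1],None,fx=3,fy=3,interpolation=cv2.INTER_CUBIC))
```

```text
[ 0.4207 -0.3465  0.014 ]
[ 0.4032 -0.1125  0.014 ]
[ 0.5359 -0.3436  0.014 ]
[ 0.5141 -0.1006  0.014 ]
centre [ 0.46851466 -0.2258013   0.014     ] yaw 0.08223685552416166 0.2346045002514013 0.11522142972151463Traceback (most recent call last):
  File "<stdin>", line 10, in <module>
IndexError: list index out of range
```

```bash
python3 -c "
from h import *
plan([.4732,-.2885,.16],np.pi+.082,vmax=.04)
plan([.4732,-.2885,.096],pos=[.4732,-.2885,.16],y0=np.pi+.082,vmax=.033)"
```

```text
4 rows [[[-0.0057, -0.0171, 0.0301], -0.0206], [[-0.0053, -0.0172, 0.0301], -0.0206], [[-0.005, -0.0173, 0.0301], -0.0206], [[-0.0046, -0.0174, 0.0301], -0.0206]]
2 rows [[[-0.0, 0.0, 0.032], -0.0], [[-0.0, 0.0, 0.032], -0.0]]
```

>>> carry_out --commands '[[[-0.0057,-0.017,0.03],-0.0206,0.6],[[-0.0053,-0.017,0.03],-0.0206,0.6],[[-0.005,-0.0175,0.03],-0.0206,0.6],[[-0.0046,-0.0175,0.03],-0.0206,0.6],[[0,0,0],0,0.6],[[0,0,0],0,0.6]]'

```text
time: 5.72
tool_pos: [0.4733, -0.2885, 0.1612]
tool_rot: [-3.141, 0.001, -3.06]
contact_force: [-0.8, -0.7, 0.2]
opening: 0.0552
grip_force: 0.0
```

Run:
```python
from h import *
st()
p=snap('wrist')
cv2.imwrite('pics/w2.png',np.array(p['pixels'])[:,:,::-1])
for n,z in [('regulator',0),('lock_fin',.09),('pointer_tip',.026),('mark',.02)]:
    for d in robot.tip_of(p,n)[:3]: print(n,np.round(d['at']),round(d['p'],2),atz(p,d['at'],z))
print('pred fin',proj(p,[.4732,-.2885,.09]))
```

```text
t 5.72 pos [ 0.4733 -0.2885  0.1612] rot [-3.141e+00  1.000e-03 -3.060e+00] q [-0.69  0.47  1.56  0.    1.11 -2.34] F [-0.8 -0.7  0.2] open 0.0552 grip 0.0
regulator [386. 182.] 0.86 [ 0.46396238 -0.22686658  0.        ]
lock_fin [330. 214.] 0.95 [ 0.4688486  -0.27948858  0.09      ]
mark [384. 182.] 0.65 [ 0.46044999 -0.23274075  0.02      ]
pred fin [316.22068114 219.60046597]
```

View pics/w2.png

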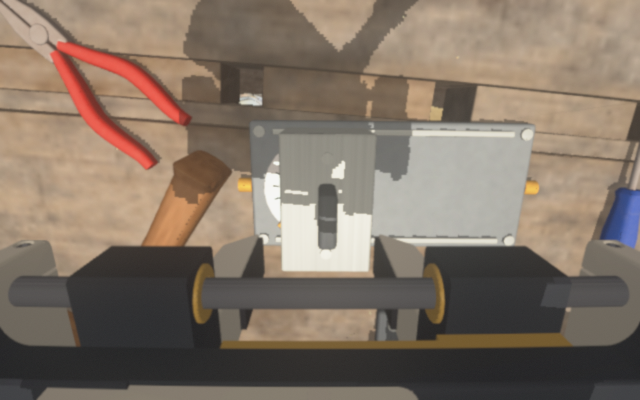

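The fin is at (328,217), centred between the fingers, and the plate edges are within about 0.02 rad of level. I can go down onto the fin.

>>> carry_out --commands '[[[0.003,0.0075,0.032],0.02,0.6],[[0,0,0.032],0,0.6],[[0,0,0],0,0.6],[[0,0,0],0,0],[[0,0,0],0,0],[[0,0,0],0,0],[[0,0,0],0,0],[[0,0,0],0,0]]' --newtons 20

```text
time: 6.98
tool_pos: [0.4696, -0.2817, 0.0966]
tool_rot: [-3.141, 0.0, -3.08]
contact_force: [0.1, -0.4, 1.6]
opening: 0.0117
grip_force: 20.0
```

>>> carry_out --commands '[[[0,0.015,0],0,0],[[0,0.02,0],0,0],[[0,0.02,0],0,0],[[0,0.02,0],0,0],[[0,0.015,0],0,0],[[0,0.008,0],0,0],[[0,0,0],0,0]]'

```text
time: 7.85
tool_pos: [0.4623, -0.1809, 0.0965]
tool_rot: [3.14, -0.002, -3.078]
contact_force: [-4.2, 0.8, 6.8]
opening: 0.0116
grip_force: 20.0
```

>>> carry_out --commands '[[[0.001,0.005,0],0,0],[[0.0005,0.004,0],0,0],[[0,0.003,0],0,0],[[0,0,0],0,0]]'

```text
time: 8.35
tool_pos: [0.4621, -0.1768, 0.0966]
tool_rot: [-3.131, 0.002, -3.078]
contact_force: [-4.2, -29.7, -6.3]
opening: 0.0121
grip_force: 20.0
```

>>> carry_out --commands '[[[0,-0.003,0],0,0.5],[[0,0,0],0,0.5],[[0,0,0],0,0.5],[[0,0,-0.03],0,0.5],[[0,0,-0.04],0,0.7],[[0,-0.025,-0.03],0,1],[[0.01,-0.04,0],0,1],[[0.01,-0.04,0],0,1],[[0,0,0],0,1],[[0,0,0],0,1]]'

```text
time: 9.6
tool_pos: [0.4479, -0.2797, 0.1959]
tool_rot: [3.14, -0.0, -3.08]
contact_force: [0.1, 0.1, -0.2]
opening: 0.0911
grip_force: 0.0
```

Run:
```python
from h import *
st()
for k in range(2):
  p=snap('wrist')
  for n,z in [('regulator',0),('knob_grip',.048),('pointer_tip',.026),('mark',.02),('lock_fin',.09)]:
    for d in robot.tip_of(p,n)[:2]: print(n,np.round(d['at']),round(d['p'],2),atz(p,d['at'],z))
c=proj(p,[.4705,-.2915,.03]).astype(int);print(c)
im=np.array(p['pixels'])[max(0,c[1]-90):c[1]+90,max(0,c[0]-120):c[0]+120,::-1]
print(max(0,c[0]-120),max(0,c[1]-90))
cv2.imwrite('pics/w3.png',cv2.resize(im,None,fx=3,fy=3,interpolation=cv2.INTER_CUBIC))
```

```text
t 9.6 pos [ 0.4479 -0.2797  0.1959] rot [ 3.14 -0.   -3.08] q [-0.7   0.39  1.59  0.    1.16 -2.34] F [ 0.1  0.1 -0.2] open 0.0911 grip 0.0
regulator [368. 195.] 0.57 [ 0.46220654 -0.22641787  0.        ]
knob_grip [305. 213.] 0.84 [ 0.46928601 -0.28862501  0.048     ]
pointer_tip [288. 171.] 0.71 [ 0.436747   -0.30733683  0.026     ]
mark [284. 171.] 0.73 [ 0.43858324 -0.31107477  0.02      ]
mark [284. 232.] 0.61 [ 0.49946561 -0.30871119  0.02      ]
lock_fin [453. 226.] 0.92 [ 0.45875837 -0.17377436  0.09      ]
lock_fin [285. 172.] 0.39 [ 0.42477852 -0.30436975  0.09      ]
regulator [368. 196.] 0.9 [ 0.46386686 -0.2270619   0.        ]
knob_grip [306. 213.] 0.95 [ 0.47037605 -0.28844239  0.048     ]
pointer_tip [286. 173.] 0.81 [ 0.43972756 -0.30918933  0.026     ]
mark [282. 233.] 0.41 [ 0.50140315 -0.31095722  0.02      ]
lock_fin [451. 229.] 0.9 [ 0.46199038 -0.17473159  0.09      ]
[303 207]
183 117
```

View pics/w3.png

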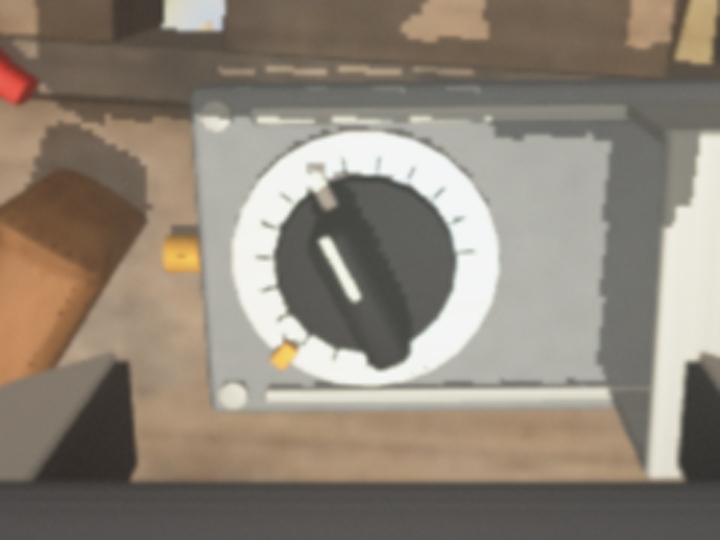

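The crop shows the white pointer ending near (317,172), the brass mark's inner end near (293,347) and the dial centre near (366,258).

Run:
```python
from h import *
p=snap('wrist'); f=lambda u,v,z: atz(p,(183+u/3,117+v/3),z)
c1=f(365.5,257.5,.015); c2=f(366,265,.026); print('axis',c1,c2)
for z in (.016,.02,.026):
    for n,u in (('ptr',(316,170)),('mark',(293,347))):
        for c in (c1,c2):
            d=f(*u,z)-c; print(n,z,'r',round(np.hypot(*d[:2]),4),'ang', round(float(-np.arctan2(d[1],d[0])),3))
# grip bar direction from the pointer line on bar top
a=f(323,240,.06);b=f(356,298,.06);print('bar',-np.arctan2(*(a-b)[[1,0]]))
im=np.array(p['pixels']);hsv=cv2.cvtColor(im,cv2.COLOR_RGB2HSV)
m=((hsv[...,0]>10)&(hsv[...,0]<28)&(hsv[...,1]>150)&(hsv[...,2]>120));m[:225]=0;m[245:]=0;m[:,:265]=0;m[:,295:]=0
v,u=np.nonzero(m);print('mark px',u.mean(),v.mean(),u.min(),u.max(),v.min(),v.max(),len(u)); M=atz(p,(u.mean(),v.mean()),.018);print(M,-np.arctan2(*(M-c1)[[1,0]]),np.hypot(*(M-c1)[:2]))
```

```text
axis [ 0.47043802 -0.29126674  0.015     ] [ 0.46954411 -0.29073281  0.026     ]
ptr 0.016 r 0.0332 ang 2.597
ptr 0.016 r 0.0327 ang 2.569
mark 0.016 r 0.0396 ang 0.608
mark 0.016 r 0.0406 ang 0.607
ptr 0.02 r 0.0338 ang 2.619
ptr 0.02 r 0.0333 ang 2.591
mark 0.02 r 0.038 ang 0.625
mark 0.02 r 0.0391 ang 0.623
ptr 0.026 r 0.0347 ang 2.649
ptr 0.026 r 0.0342 ang 2.623
mark 0.026 r 0.0357 ang 0.652
mark 0.026 r 0.0368 ang 0.649
bar 2.596528920744479
mark px 277.35714285714283 234.71428571428572 275 280 232 237 14
[ 0.50450252 -0.31694324  0.018     ] 0.6459039349477176 0.042657624179614106
```

>>> carry_out --commands '[[[0,0,0],0.1675,0.6],[[0,0,0],0.1675,0.6],[[0,0,0],0.1675,0.6],[[0,0,0],0.1675,0.6],[[0,0,0],0.1675,0.6],[[0,0,0],0.1675,0.6],[[0,0,0],0.1675,0.6],[[0,0,0],0.1675,0.6],[[0,0,0],0.1675,0.6],[[0,0,0],0.1675,0.6],[[0,0,0],0.1675,0.6],[[0,0,0],0.1675,0.6],[[0,0,0],0.1675,0.6],[[0,0,0],0.1675,0.6],[[0,0,0],0.1675,0.6],[[0.0135,0.021,0.03],0.1675,0.6],[[0,0,0.03],0,0.6],[[0,0,0],0,0.6],[[0,0,0],0,0.6]]'

```text
time: 12.62
tool_pos: [0.472, -0.2887, 0.1373]
tool_rot: [3.14, -0.001, 0.523]
contact_force: [-0.1, 0.4, 0.0]
opening: 0.0552
grip_force: 0.0
```

Run:
```python
from h import *
st()
p=snap('wrist')
for n,z in [('knob_grip',.048),('pointer_tip',.024),('mark',.02)]:
    for d in robot.tip_of(p,n)[:2]: print(n,np.round(d['at']),round(d['p'],2),atz(p,d['at'],z))
cv2.imwrite('pics/w4.png',np.array(p['pixels'])[:,:,::-1])
```

```text
t 12.62 pos [ 0.472  -0.2887  0.1373] rot [ 3.14e+00 -1.00e-03  5.23e-01] q [-0.69  0.5   1.59  0.    1.05  0.36] F [-0.1  0.4  0. ] open 0.0552 grip 0.0
knob_grip [326. 214.] 0.73 [ 0.47057149 -0.29362054  0.048     ]
pointer_tip [320. 246.] 0.93 [ 0.43770634 -0.3080382   0.024     ]
mark [368. 186.] 0.5 [ 0.49915832 -0.31585464  0.02      ]
```

View pics/w4.png

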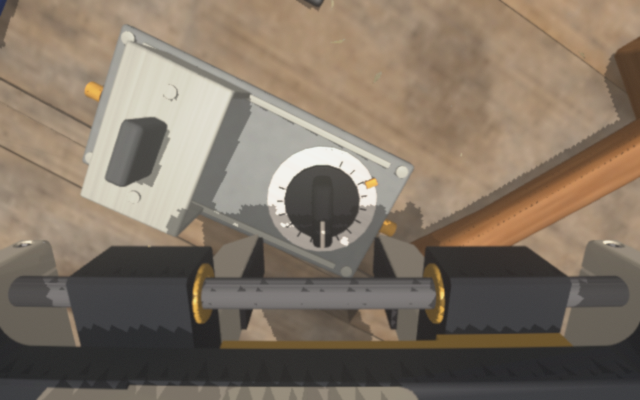

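The bar is vertical in the picture at column 322 and centred between the fingers, with the mark at (371,183). I'll descend and grip the knob.

>>> carry_out --commands '[[[-0.003,0.0015,0.027],0,0.5],[[0,0,0.027],0,0.5],[[0,0,0.028],0,0.5],[[0,0,0],0,0.5],[[0,0,0],0,0],[[0,0,0],0,0],[[0,0,0],0,0],[[0,0,0],0,0]]' --newtons 15

```text
time: 13.82
tool_pos: [0.4708, -0.2924, 0.0551]
tool_rot: [3.138, -0.001, 0.523]
contact_force: [1.8, -4.1, 2.6]
opening: 0.0146
grip_force: 15.0
```

>>> carry_out --commands '[[[0,0.001,0],-0.05,0],[[0,0,0],-0.15,0],[[0,0,0],-0.15,0],[[0,0,0],-0.15,0],[[0,0,0],-0.15,0],[[0,0,0],-0.15,0],[[0,0,0],-0.15,0],[[0,0,0],-0.15,0],[[0,0,0],-0.15,0],[[0,0,0],-0.15,0],[[0,0,0],-0.15,0],[[0,0,0],-0.15,0],[[0,0,0],-0.15,0],[[0,0,0],-0.05,0],[[0,0,0],0,0],[[0,0,0],0,0]]'

```text
time: 15.82
tool_pos: [0.4714, -0.2918, 0.055]
tool_rot: [3.14, 0.002, 2.422]
contact_force: [5.2, 2.8, 3.9]
opening: 0.0133
grip_force: 14.9
```

Run:
```python
from h import *
st()
p=snap('wrist')
for n,z in [('knob_grip',.048),('pointer_tip',.024),('mark',.02)]:
    for d in robot.tip_of(p,n)[:2]: print(n,np.round(d['at']),round(d['p'],2),atz(p,d['at'],z))
c=proj(p,[.4705,-.2915,.02]).astype(int); print(c)
cv2.imwrite('pics/w5.png',cv2.resize(np.array(p['pixels'])[c[1]-80:c[1]+60,c[0]-100:c[0]+100,::-1],None,fx=4,fy=4,interpolation=cv2.INTER_CUBIC))
```

```text
t 15.82 pos [ 0.4714 -0.2918  0.055 ] rot [3.140e+00 2.000e-03 2.422e+00] q [-0.69  0.61  1.67  0.    0.86 -1.55] F [5.2 2.8 3.9] open 0.0133 grip 14.946750551462173
knob_grip [320. 266.] 0.56 [ 0.47188649 -0.29119863  0.048     ]
[317 241]
```

View pics/w5.png

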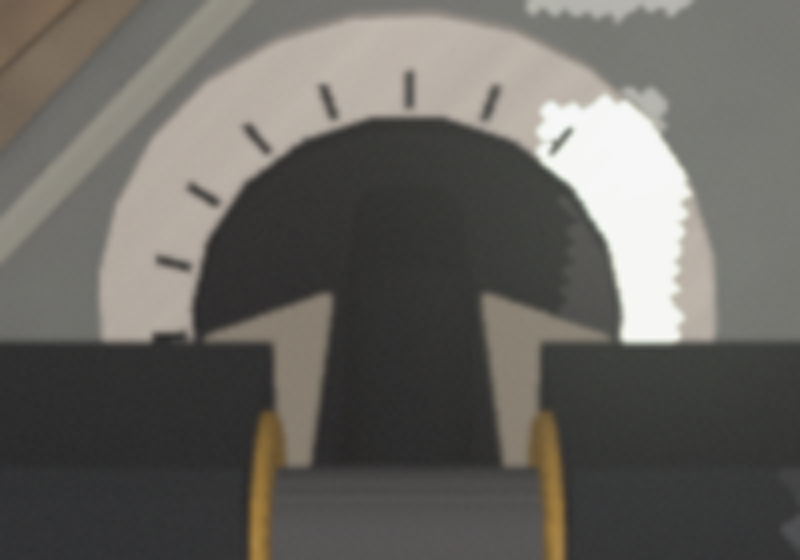

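The pointer is hidden under the hand in this view. I'll turn a bit further, let go, lift and look.

>>> carry_out --commands '[[[0,0,0],-0.07,0],[[0,0,0],0,0],[[0,0,0],0,0],[[0,0,0],0,0.5],[[0,0,0],0,0.5],[[0,0,0],0,0.5],[[0,0,-0.04],0,0.5],[[0,0,-0.05],0,1],[[0.03,0,-0.05],0,1],[[0,0,0],0,1],[[0,0,0],0,1]]'

```text
time: 17.4
tool_pos: [0.4462, -0.2739, 0.1939]
tool_rot: [-3.142, -0.0, 2.493]
contact_force: [-0.3, 0.2, 0.1]
opening: 0.0813
grip_force: 0.0
```

```bash
cat > k.py <<'E'
from h import *
st()
p=snap('wrist')
for n,z in [('knob_grip',.048),('pointer_tip',.02),('mark',.02)]:
    for d in robot.tip_of(p,n)[:2]: print(n,np.round(d['at'],1),round(d['p'],2),atz(p,d['at'],z))
c=proj(p,[.4705,-.2915,.02]).astype(int); print('centre',proj(p,[.4705,-.2915,.02]),'crop0',c-[70,60])
np.save('last.npy',np.array(p['pixels']))
import sys
cv2.imwrite('pics/'+sys.argv[1],cv2.resize(np.array(p['pixels'])[c[1]-60:c[1]+60,c[0]-70:c[0]+70,::-1],None,fx=5,fy=5,interpolation=cv2.INTER_CUBIC))
E
python3 k.py w6.png
```

```text
t 17.4 pos [ 0.4462 -0.2739  0.1939] rot [-3.142 -0.     2.493] q [-0.7   0.39  1.6  -0.    1.15 -1.62] F [-0.3  0.2  0.1] open 0.0813 grip 0.0
knob_grip [323.2 224.4] 0.74 [ 0.47333832 -0.28873439  0.048     ]
pointer_tip [316.5 249.6] 0.68 [ 0.49932122 -0.31618801  0.02      ]
mark [321.4 248.4] 0.53 [ 0.50123552 -0.31149923  0.02      ]
centre [318.7804585  213.66982925] crop0 [248 153]
```

View pics/w6.png

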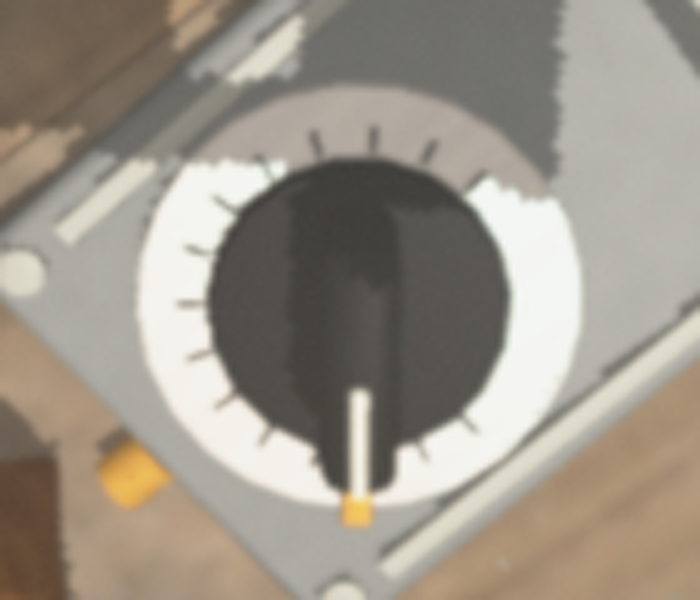

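The pointer and the brass mark are in line (columns 359 and 358, dial centre 360), so the knob is set. Next is sliding the hood home.

```bash
python3 -c "
from h import *
plan([.4621,-.1775,.15],np.pi+.073,wmax=.15,vmax=.03)"
```

```text
5 rows [[[0.0091, 0.0173, 0.0086], -0.1443], [[0.0065, 0.0184, 0.0086], -0.1443], [[0.0038, 0.0191, 0.0086], -0.1443], [[0.001, 0.0195, 0.0086], -0.1443], [[-0.0018, 0.0194, 0.0086], -0.1443]]
```

>>> carry_out --commands '[[[0.009,0.0173,0.0086],-0.144,0.6],[[0.0065,0.0184,0.0086],-0.144,0.6],[[0.0038,0.019,0.0086],-0.144,0.6],[[0.001,0.0195,0.0086],-0.144,0.6],[[-0.0018,0.0195,0.0086],-0.144,0.6],[[0,0,0.027],0,0.6],[[0,0,0.027],0,0.6],[[0,0,0],0,0.6],[[0,0,0],0,0],[[0,0,0],0,0],[[0,0,0],0,0],[[0,0,0],0,0]]' --newtons 20

```text
time: 19.1
tool_pos: [0.4626, -0.1778, 0.0977]
tool_rot: [-3.141, 0.001, -3.07]
contact_force: [-0.6, -0.0, 0.1]
opening: 0.0196
grip_force: 0.0
```

>>> carry_out --commands '[[[0,-0.015,0],0,0],[[0,-0.02,0],0,0],[[0,-0.02,0],0,0],[[0,-0.02,0],0,0],[[0,-0.015,0],0,0],[[0,-0.01,0],0,0],[[0,0,0],0,0]]'

```text
time: 19.98
tool_pos: [0.4697, -0.2794, 0.0975]
tool_rot: [-3.14, 0.001, -3.071]
contact_force: [-1.7, -1.8, 4.2]
opening: 0.0121
grip_force: 20.0
```

>>> carry_out --commands '[[[0,-0.005,0],0,0],[[0,-0.004,0],0,0],[[0,-0.004,0],0,0],[[0,0,0],0,0]]'

```text
time: 20.48
tool_pos: [0.4705, -0.2909, 0.0975]
tool_rot: [-3.141, 0.0, -3.07]
contact_force: [-2.1, -1.0, 5.6]
opening: 0.0116
grip_force: 20.0
```

>>> carry_out --commands '[[[0,-0.002,0],0,0],[[0,-0.002,0],0,0],[[0,-0.002,0],0,0],[[0,0,0],0,0]]'

```text
time: 20.98
tool_pos: [0.4706, -0.2924, 0.0974]
tool_rot: [3.134, -0.001, -3.07]
contact_force: [-1.1, 15.7, 12.5]
opening: 0.012
grip_force: 20.0
```

The hood met its stop at 0.1156 m of travel with about 16 N, so it is home. I'll release and go look at the bar.

```bash
python3 -c "
from h import *
plan([.62,-.02,.30],np.pi/2,wmax=.165,pos=[.4706,-.2924,.22],y0=3.213)"
```

```text
10 rows [[[-0.0168, 0.0261, -0.008], 0.1642], [[-0.0124, 0.0285, -0.008], 0.1642], [[-0.0075, 0.0301, -0.008], 0.1642], [[-0.0025, 0.031, -0.008], 0.1642], [[0.0026, 0.031, -0.008], 0.1642], [[0.0076, 0.0301, -0.008], 0.1642], [[0.0124, 0.0285, -0.008], 0.1642], [[0.0169, 0.026, -0.008], 0.1642], [[0.021, 0.0229, -0.008], 0.1642], [[0.0244, 0.0192, -0.008], 0.1642]]
```

>>> carry_out --commands '[[[0,0,0],0,0.5],[[0,0,0],0,0.5],[[0,0,0],0,0.5],[[0,0,-0.04],0,0.5],[[0,0,-0.04],0,0.7],[[0,0,-0.04],0,1],[[0,0,0],0,1]]'

```text
time: 21.85
tool_pos: [0.4722, -0.2978, 0.2205]
tool_rot: [-3.137, 0.005, -3.07]
contact_force: [0.7, -0.2, -0.1]
opening: 0.0716
grip_force: 0.0
```

>>> carry_out --commands '[[[-0.0168,0.026,-0.008],0.164,1],[[-0.0124,0.0285,-0.008],0.164,1],[[-0.0075,0.03,-0.008],0.164,1],[[-0.0025,0.031,-0.008],0.164,1],[[0.0026,0.031,-0.008],0.164,1],[[0.0076,0.03,-0.008],0.164,1],[[0.0124,0.0285,-0.008],0.164,1],[[0.017,0.026,-0.008],0.164,1],[[0.021,0.023,-0.008],0.164,1],[[0.0244,0.019,-0.008],0.164,1],[[0,0,0],0,0.6],[[0,0,0],0,0.6]]'

```text
time: 23.35
tool_pos: [0.6194, -0.0247, 0.2959]
tool_rot: [-3.139, 0.0, 1.575]
contact_force: [-1.0, 0.2, -0.1]
opening: 0.076
grip_force: 0.0
```

Run:
```python
from h import *
st()
p=snap('wrist','w7.png')
for n,z in [('clamp_bar',0),('bar_end',.09),('block0',.052),('tray',0)]:
    for d in robot.tip_of(p,n)[:5]: print(n,np.round(d['at'],1),round(d['p'],2),np.round(atz(p,d['at'],z),4))
for d in robot.find_in(p,'block0'): print('find',np.round(d['at'],1),round(d['p'],2),np.round(atz(p,d['at'],.12),4))
a=snap('scene');b=snap('side')
for q in (a,b):
    for d in robot.tip_of(q,'lock_fin')[:1]: print('fin',atz(q,d['at'],.09))
    for d in robot.tip_of(q,'tray')[:1]: print('tray',atz(q,d['at'],0))
```

```text
t 23.35 pos [ 0.6194 -0.0247  0.2959] rot [-3.139  0.     1.575] q [-0.16  0.49  1.14 -0.    1.51 -0.17] F [-1.   0.2 -0.1] open 0.076 grip 0.0
clamp_bar [212.2 358.8] 0.35 [ 0.4541 -0.3355  0.    ]
bar_end [327.2  20.8] 0.68 [0.6252 0.1212 0.09  ]
block0 [332.1 142.1] 0.87 [0.6328 0.0051 0.052 ]
block0 [334.6 196.7] 0.83 [ 0.6367 -0.0582  0.052 ]
block0 [327.5  97.9] 0.75 [0.6271 0.0526 0.052 ]
block0 [335.7 243.4] 0.71 [ 0.6391 -0.1172  0.052 ]
find [336.8 259.2] 0.95 [ 0.6368 -0.1047  0.12  ]
find [327.8  94.8] 0.86 [0.6258 0.0551 0.12  ]
find [337.6 209. ] 0.77 [ 0.6365 -0.0512  0.12  ]
find [331.5 151.2] 0.64 [0.6298 0.005  0.12  ]
find [218.1 340. ] 0.32 [ 0.5079 -0.2038  0.12  ]
fin [ 0.47062111 -0.29236079  0.09      ]
tray [0.47075291 0.2447258  0.        ]
fin [ 0.47134846 -0.28658546  0.09      ]
tray [0.46829779 0.21743055 0.        ]
```

View pics/w7.png

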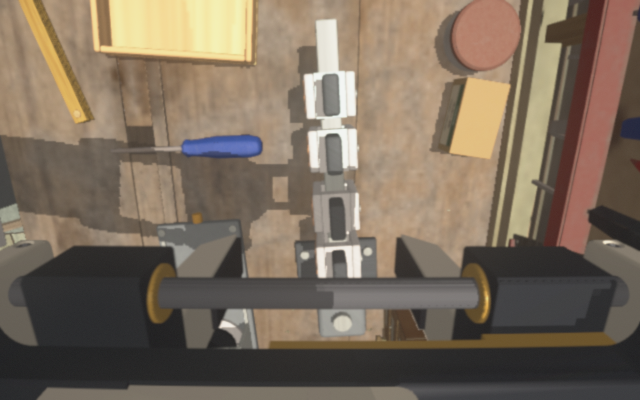

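The picture shows exactly four blocks on the bar, with ribs at (328,95), (333,152), (337,217) and (339,262), and the bar end at (327,20). The tray is at upper left. The outermost block comes first; I'll fit the rib line.

```bash
cat >> h.py <<'E'
def ribs(p,guess,z=.144):
    """centroids of dark rib tops near guessed pixels"""
    im=np.array(p['pixels']).max(2); out=[]
    n,l,s,c=cv2.connectedComponentsWithStats((im<95).astype(np.uint8))
    for g in guess:
        w=l[int(g[1])-8:int(g[1])+9,int(g[0])-8:int(g[0])+9]; k=np.bincount(w[w>0],minlength=1)
        if k.sum()==0: out.append(None);continue
        i=k.argmax(); out.append((s[i].tolist(),c[i].round(1).tolist(),np.round(atz(p,c[i],z-.008),4)))
    return out
E
python3 - <<'E'
from h import *
p=snap('wrist')
for r in ribs(p,[(330,95),(333,152),(337,217),(339,262)]): print(r)
for u in [(318,20),(335,20),(321,70),(339,70)]: print(atz(p,u,.1))
E
```

```text
None
None
([329, 198, 15, 41, 536], [336.0, 218.0], array([ 0.6351, -0.0548,  0.136 ]))
([332, 251, 13, 13, 141], [337.4, 256.7], array([ 0.6372, -0.0945,  0.136 ]))
[0.61794805 0.12067638 0.1       ]
[0.63322401 0.12072292 0.1       ]
[0.62083049 0.07805717 0.1       ]
[0.63756629 0.07810905 0.1       ]
```

```bash
python3 -c "
from h import *
plan([.629,.055,.20],1.636,vmax=.05)"
```

```text
3 rows [[[0.0264, 0.0031, 0.0324], -0.0209], [[0.0263, 0.0037, 0.0324], -0.0209], [[0.0262, 0.0042, 0.0324], -0.0209]]
```

>>> carry_out --commands '[[[0.0264,0.0031,0.032],-0.021,0.6],[[0.0263,0.0037,0.032],-0.02,0.6],[[0.0262,0.0042,0.032],-0.02,0.6],[[0,0,0],0,0.6],[[0,0,0],0,0.6]]'

```text
time: 24.62
tool_pos: [0.6295, 0.0545, 0.2024]
tool_rot: [3.14, 0.001, 1.634]
contact_force: [0.5, -0.4, 0.6]
opening: 0.0553
grip_force: 0.0
```

Run:
```python
from h import *
st()
p=snap('wrist','w8.png')
for n,z in [('bar_end',.09),('block0',.052),('tray',0)]:
    for d in robot.tip_of(p,n)[:3]: print(n,np.round(d['at'],1),round(d['p'],2),np.round(atz(p,d['at'],z),4))
for d in robot.find_in(p,'block0')[:3]: print('find',np.round(d['at'],1),round(d['p'],2),np.round(atz(p,d['at'],.12),4))
```

```text
t 24.62 pos [0.6295 0.0545 0.2024] rot [3.140e+00 1.000e-03 1.634e+00] q [-0.03  0.57  1.27 -0.    1.3  -0.1 ] F [ 0.5 -0.4  0.6] open 0.0553 grip 0.0
bar_end [315.9 110.1] 0.85 [0.6225 0.1228 0.09  ]
block0 [321.2 299.6] 0.86 [ 0.6384 -0.0558  0.052 ]
block0 [314.9 189. ] 0.75 [0.6256 0.0544 0.052 ]
block0 [317.8 240.3] 0.66 [0.6312 0.0061 0.052 ]
find [316.8 259.8] 0.93 [0.6296 0.02   0.12  ]
find [319.4 327.5] 0.86 [ 0.6351 -0.0369  0.12  ]
find [315.8 206.2] 0.68 [0.6264 0.0602 0.12  ]
```

View pics/w8.png

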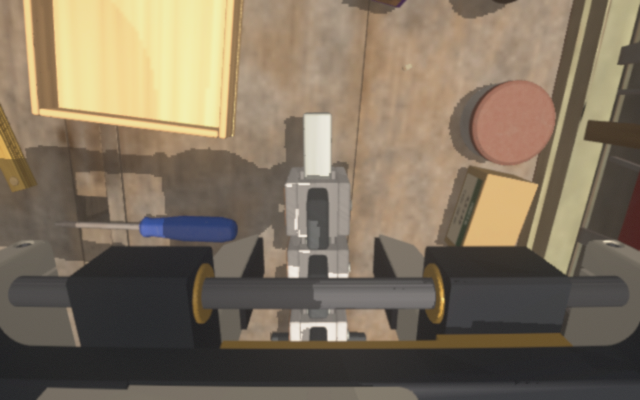

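The block's rib is at (317,218), about 2 mm left of the jaw centre, and the bar runs upright in the picture. I'll grasp it.

>>> carry_out --commands '[[[0.001,-0.002,0.023],0,0.6],[[0,0,0.023],0,0.6],[[0,0,0.023],0,0.6],[[0,0,0],0,0.6],[[0,0,0],0,0],[[0,0,0],0,0],[[0,0,0],0,0],[[0,0,0],0,0],[[0,0,0],0,0]]' --newtons 30

```text
time: 26.0
tool_pos: [0.6275, 0.0559, 0.1328]
tool_rot: [3.14, -0.0, 1.634]
contact_force: [0.9, 0.8, 0.3]
opening: 0.0134
grip_force: 30.0
```

>>> carry_out --commands '[[[0,0,-0.004],0,0],[[0,0,0],0,0]]'

```text
time: 26.25
tool_pos: [0.6267, 0.0559, 0.1361]
tool_rot: [-3.141, -0.0, 1.634]
contact_force: [0.5, 0.4, -2.4]
opening: 0.0137
grip_force: 30.0
```

>>> carry_out --commands '[[[0.02,0,0],0,0],[[0.02,0,0],0,0],[[0.02,0,0],0,0],[[0,0,0],0,0]]'

```text
time: 26.75
tool_pos: [0.6227, 0.1183, 0.1362]
tool_rot: [-3.141, -0.0, 1.637]
contact_force: [0.2, 0.8, -3.8]
opening: 0.0138
grip_force: 30.0
```

>>> carry_out --commands '[[[0.02,0,0],0,0],[[0.02,0,0],0,0],[[0.015,0,0],0,0],[[0.005,0,-0.04],0,0],[[0,0,-0.04],0,0],[[0,-0.03,-0.02],0,0],[[0,-0.03,0],0,0],[[0,0,0],0,0],[[0,0,0],0,0]]'

```text
time: 27.88
tool_pos: [0.56, 0.1722, 0.2365]
tool_rot: [3.141, -0.0, 1.634]
contact_force: [0.0, -0.1, -3.1]
opening: 0.0138
grip_force: 30.0
```

```bash
cat >> h.py <<'E'
def tray():
    r=[]
    for c in ('scene','side','wrist'):
        p=snap(c)
        for d in robot.tip_of(p,'tray')[:1]:
            if d['p']>.4: r.append((p,d['at'])); print(c,round(d['p'],2),np.round(atz(p,d['at'],0),4))
    if len(r)>1: print('tri',tri(r))
E
python3 - <<'E'
from h import *
st(); tray(); snap('wrist','w9.png')
E
```

```text
t 27.88 pos [0.56   0.1722 0.2365] rot [ 3.141 -0.     1.634] q [ 0.17  0.46  1.36 -0.    1.32  0.1 ] F [ 0.  -0.1 -3.1] open 0.0138 grip 29.997970461845398
scene 0.75 [0.4657 0.2325 0.    ]
side 0.77 [0.4671 0.2208 0.    ]
wrist 0.74 [0.4667 0.2295 0.    ]
tri (array([0.46655141, 0.22880856, 0.00328041]), [0.0021394646594321705, 0.0018043852174329203, 0.0011828002640776529])
```

View pics/w9.png

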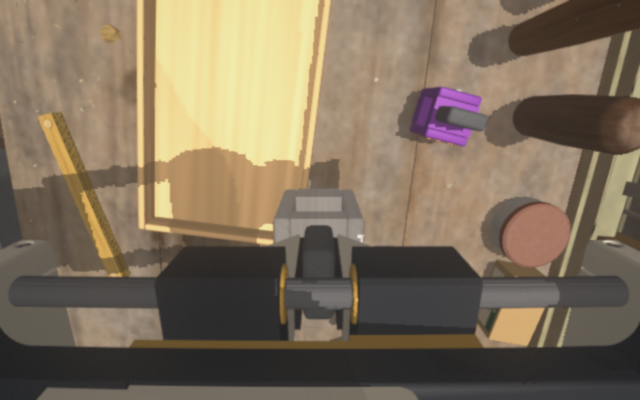

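Run:
```python
from h import *
p=snap('wrist')
P={k:atz(p,u,.035) for k,u in dict(l0=(137,5),l1=(139,231),r0=(330,5),r1=(313,150),n0=(139,232),n1=(270,244)).items()}
for k,v in P.items(): print(k,np.round(v,4))
for a,b in (('l1','l0'),('r1','r0')): d=P[b]-P[a]; print('yaw',-np.arctan2(d[0],d[1]))
d=P['n1']-P['n0']; print('yaw n',np.arctan2(d[1],d[0]))
```

```text
l0 [0.3844 0.3205 0.035 ]
l1 [0.3695 0.1    0.035 ]
r0 [0.559  0.3302 0.035 ]
r1 [0.5515 0.1986 0.035 ]
n0 [0.3694 0.0988 0.035 ]
n1 [0.5111 0.0942 0.035 ]
yaw -0.06721542620156164
yaw -0.05702626218107471
yaw n -0.032718649624860964
```

```bash
cat >> h.py <<'E'
def slot(t,c=(.4665,.2285),a=-.055,z=.15):
    plan([c[0]-np.sin(a)*t,c[1]+np.cos(a)*t,z],np.pi/2+a,vmax=.035)
E
python3 -c "
from h import *
slot(.09)"
```

```text
6 rows [[[0.0253, -0.0131, 0.0143], 0.0197], [[0.025, -0.0136, 0.0143], 0.0197], [[0.0248, -0.0141, 0.0143], 0.0197], [[0.0245, -0.0146, 0.0143], 0.0197], [[0.0242, -0.0151, 0.0143], 0.0197], [[0.0239, -0.0156, 0.0143], 0.0197]]
```

>>> carry_out --commands '[[[0.0253,-0.013,0.014],0.02,0],[[0.025,-0.0136,0.014],0.02,0],[[0.0248,-0.014,0.014],0.02,0],[[0.0245,-0.0146,0.014],0.02,0],[[0.0242,-0.015,0.015],0.02,0],[[0.024,-0.0156,0.015],0.02,0],[[0,0,0.02],0,0],[[0,0,0.02],0,0],[[0,0,0.012],0,0],[[0,0,0],0,0]]'

```text
time: 29.52
tool_pos: [0.4714, 0.3183, 0.0976]
tool_rot: [-3.14, 0.001, 1.514]
contact_force: [-0.8, -0.5, -3.6]
opening: 0.0136
grip_force: 30.0
```

>>> carry_out --commands '[[[0,0,0.005],0,0],[[0,0,0.004],0,0],[[0,0,0],0,0]]'

```text
time: 29.9
tool_pos: [0.4716, 0.3185, 0.0893]
tool_rot: [-3.141, 0.0, 1.514]
contact_force: [-0.2, -0.1, -3.3]
opening: 0.014
grip_force: 30.0
```

>>> carry_out --commands '[[[0,0,0.002],0,0],[[0,0,0],0,0]]'

```text
time: 30.15
tool_pos: [0.472, 0.3187, 0.0878]
tool_rot: [3.141, -0.001, 1.514]
contact_force: [0.4, -0.4, -0.0]
opening: 0.0135
grip_force: 30.0
```

The block is on the floor (contact force 0). I'll release it and go for the second block.

```bash
python3 -c "
from h import *
plan([.6305,.006,.20],1.634,pos=[.472,.3187,.208],y0=1.514)"
```

```text
7 rows [[[-0.0433, 0.0251, 0.0011], -0.0171], [[-0.0437, 0.0244, 0.0011], -0.0171], [[-0.0442, 0.0236, 0.0011], -0.0171], [[-0.0445, 0.0229, 0.0011], -0.0171], [[-0.0449, 0.0221, 0.0011], -0.0171], [[-0.0453, 0.0213, 0.0011], -0.0171], [[-0.0457, 0.0206, 0.0011], -0.0171]]
```

>>> carry_out --commands '[[[0,0,0],0,0.5],[[0,0,0],0,0.5],[[0,0,0],0,0.5],[[0,0,-0.04],0,0.5],[[0,0,-0.04],0,0.6],[[0,0,-0.04],0,0.6],[[0,0,0],0,0.6]]'

```text
time: 31.02
tool_pos: [0.4731, 0.3194, 0.2108]
tool_rot: [3.135, -0.004, 1.514]
contact_force: [0.7, 0.3, -0.9]
opening: 0.055
grip_force: 0.0
```

>>> carry_out --commands '[[[-0.0433,0.025,0.001],-0.017,0.6],[[-0.0437,0.0244,0.001],-0.017,0.6],[[-0.0442,0.0236,0.001],-0.017,0.6],[[-0.0445,0.023,0.001],-0.017,0.6],[[-0.045,0.022,0.001],-0.017,0.6],[[-0.0453,0.0213,0.001],-0.017,0.6],[[-0.0457,0.0206,0.001],-0.017,0.6],[[0,0,0],0,0.6],[[0,0,0],0,0.6]]'

```text
time: 32.15
tool_pos: [0.6292, 0.0062, 0.1991]
tool_rot: [-3.139, -0.001, 1.633]
contact_force: [-0.5, 0.5, 0.5]
opening: 0.0552
grip_force: 0.0
```

```bash
cat > b.py <<'E'
from h import *
st(); tray()
for k in range(2):
  p=snap('wrist')
  for d in robot.tip_of(p,'block0')[:4]: print('tip',np.round(d['at'],1),round(d['p'],2),np.round(atz(p,d['at'],.052),4))
  for d in robot.find_in(p,'block0')[:4]: print('find',np.round(d['at'],1),round(d['p'],2),np.round(atz(p,d['at'],.112),4))
E
python3 b.py
```

```text
t 32.15 pos [0.6292 0.0062 0.1991] rot [-3.139e+00 -1.000e-03  1.633e+00] q [-0.11  0.57  1.28  0.    1.29 -0.17] F [-0.5  0.5  0.5] open 0.0552 grip 0.0
scene 0.7 [0.4696 0.2275 0.    ]
side 0.6 [0.4688 0.2282 0.    ]
tri (array([ 4.69242998e-01,  2.27718757e-01, -1.45561011e-04]), [0.0004356643727485886, 0.00043566437274859517])
tip [321.  310.3] 0.88 [ 0.6389 -0.1141  0.052 ]
tip [318.1 193. ] 0.82 [0.6285 0.0039 0.052 ]
tip [322.4 256.1] 0.76 [ 0.6363 -0.0562  0.052 ]
find [321.1 212.5] 0.86 [0.6305 0.0062 0.112 ]
find [311.3 329.7] 0.71 [ 0.6293 -0.0915  0.112 ]
find [323.  270.2] 0.58 [ 0.6349 -0.0389  0.112 ]
tip [323.  310.2] 0.94 [ 0.6409 -0.1144  0.052 ]
tip [323.3 259.1] 0.59 [ 0.6375 -0.0598  0.052 ]
tip [321.4 190.5] 0.59 [0.6314 0.0058 0.052 ]
find [324.9 269.9] 0.77 [ 0.6365 -0.039   0.112 ]
find [322.8 212.8] 0.69 [0.6319 0.0055 0.112 ]
```

>>> carry_out --commands '[[[-0.001,0.001,0.022],0,0.6],[[0,0,0.022],0,0.6],[[0,0,0.022],0,0.6],[[0,0,0],0,0.6],[[0,0,0],0,0],[[0,0,0],0,0],[[0,0,0],0,0],[[0,0,0],0,0],[[0,0,0],0,0],[[0,0,-0.004],0,0],[[0,0,0],0,0]]'

```text
time: 34.12
tool_pos: [0.6308, 0.0049, 0.1383]
tool_rot: [-3.141, -0.0, 1.633]
contact_force: [-0.9, 0.5, -2.3]
opening: 0.0136
grip_force: 30.0
```

>>> carry_out --commands '[[[0.02,0,0],0,0],[[0.025,0,0],0,0],[[0.025,0,0],0,0],[[0.025,0,0],0,0],[[0.025,0,0],0,0],[[0.025,0,0],0,0],[[0.02,0,0],0,0],[[0,0,0],0,0]]'

```text
time: 35.12
tool_pos: [0.6201, 0.1716, 0.1381]
tool_rot: [-3.141, -0.0, 1.636]
contact_force: [0.0, -0.8, -3.5]
opening: 0.014
grip_force: 30.0
```

```bash
python3 -c "
from h import *
c=(.4675,.228);a=-.055;t=.03
plan([c[0]-np.sin(a)*t,c[1]+np.cos(a)*t,.15],np.pi/2+a,vmax=.035,pos=[.62,.1716,.198])"
```

```text
6 rows [[[0.016, -0.0242, 0.008], 0.02], [[0.0155, -0.0245, 0.008], 0.02], [[0.015, -0.0248, 0.008], 0.02], [[0.0145, -0.0251, 0.008], 0.02], [[0.014, -0.0254, 0.008], 0.02], [[0.0135, -0.0256, 0.008], 0.02]]
```

>>> carry_out --commands '[[[0.005,0,-0.03],0,0],[[0,0,-0.03],0,0],[[0,0,0],0,0]]'

```text
time: 35.5
tool_pos: [0.6218, 0.1741, 0.2008]
tool_rot: [3.136, -0.0, 1.633]
contact_force: [1.1, -0.5, -3.1]
opening: 0.0135
grip_force: 30.0
```

```bash
python3 -c "
from h import *
tray()"
```

```text
scene 0.89 [0.4697 0.2429 0.    ]
side 0.76 [0.4738 0.2228 0.    ]
wrist 0.95 [0.464  0.2322 0.    ]
tri (array([0.46961166, 0.23291461, 0.00657546]), [0.0028141224896458144, 0.004976746980058301, 0.0024847483700718535])
```

>>> carry_out --commands '[[[0.012,-0.0245,0.008],0.02,0],[[0.0155,-0.0245,0.008],0.02,0],[[0.015,-0.025,0.008],0.02,0],[[0.0145,-0.025,0.008],0.02,0],[[0.014,-0.0255,0.008],0.02,0],[[0.0135,-0.0255,0.008],0.02,0],[[0,0,0.02],0,0],[[0,0,0.02],0,0],[[0,0,0.015],0,0],[[0,0,0],0,0],[[0,0,0],0,0]]'

```text
time: 37.17
tool_pos: [0.4699, 0.2573, 0.0957]
tool_rot: [3.141, -0.0, 1.513]
contact_force: [-0.0, 0.7, -2.8]
opening: 0.0137
grip_force: 30.0
```

>>> carry_out --commands '[[[0,0,0.004],0,0],[[0,0,0.0025],0,0],[[0,0,0],0,0]]'

```text
time: 37.55
tool_pos: [0.4698, 0.2573, 0.0896]
tool_rot: [3.14, -0.001, 1.513]
contact_force: [-1.0, -0.5, 2.8]
opening: 0.014
grip_force: 30.0
```

Contact with the floor again. I'll release and go to the third block at about (0.6345, -0.056).

```bash
python3 -c "
from h import *
plan([.6345,-.056,.20],1.633,pos=[.47,.2573,.21],y0=1.513)"
```

```text
7 rows [[[-0.0433, 0.026, 0.0014], -0.0171], [[-0.0438, 0.0253, 0.0014], -0.0171], [[-0.0442, 0.0245, 0.0014], -0.0171], [[-0.0446, 0.0238, 0.0014], -0.0171], [[-0.045, 0.023, 0.0014], -0.0171], [[-0.0454, 0.0222, 0.0014], -0.0171], [[-0.0458, 0.0215, 0.0014], -0.0171]]
```

>>> carry_out --commands '[[[0,0,0],0,0.5],[[0,0,0],0,0.5],[[0,0,0],0,0.5],[[0,0,-0.04],0,0.5],[[0,0,-0.04],0,0.6],[[0,0,-0.04],0,0.6],[[0,0,0],0,0.6]]'

```text
time: 38.42
tool_pos: [0.471, 0.2579, 0.212]
tool_rot: [3.135, -0.003, 1.513]
contact_force: [0.6, 0.2, -0.5]
opening: 0.0553
grip_force: 0.0
```

>>> carry_out --commands '[[[-0.0433,0.026,0.0014],-0.017,0.6],[[-0.0438,0.0253,0.0014],-0.017,0.6],[[-0.0442,0.0245,0.0014],-0.017,0.6],[[-0.0446,0.0238,0.0014],-0.017,0.6],[[-0.045,0.023,0.0014],-0.017,0.6],[[-0.0454,0.022,0.0014],-0.017,0.6],[[-0.0458,0.0215,0.0014],-0.017,0.6],[[0,0,0],0,0.6],[[0,0,0],0,0.6]]'

```text
time: 39.55
tool_pos: [0.6328, -0.0558, 0.1976]
tool_rot: [-3.139, -0.001, 1.632]
contact_force: [0.1, 0.6, 0.1]
opening: 0.0549
grip_force: 0.0
```

```bash
python3 b.py
```

```text
t 39.55 pos [ 0.6328 -0.0558  0.1976] rot [-3.139e+00 -1.000e-03  1.632e+00] q [-0.21  0.58  1.26  0.    1.3  -0.27] F [0.1 0.6 0.1] open 0.0549 grip 0.0
scene 0.59 [0.4691 0.2383 0.    ]
side 0.69 [0.4719 0.2202 0.    ]
tri (array([0.46972308, 0.23012251, 0.00530932]), [0.002957059999907228, 0.00295705999990746])
tip [321.8 191.1] 0.66 [ 0.6354 -0.0558  0.052 ]
tip [321.  252.4] 0.62 [ 0.6384 -0.114   0.052 ]
find [322.1 211.8] 0.86 [ 0.6349 -0.0548  0.112 ]
find [321.5 267.8] 0.77 [ 0.6373 -0.0983  0.112 ]
tip [325.  190.7] 0.84 [ 0.6382 -0.0558  0.052 ]
tip [319.3 250.2] 0.63 [ 0.6368 -0.1124  0.052 ]
find [322.1 265.4] 0.61 [ 0.6377 -0.0968  0.112 ]
find [324. 210.] 0.57 [ 0.6363 -0.0539  0.112 ]
```

>>> carry_out --commands '[[[0,0.0015,0.021],0,0.6],[[0,0,0.021],0,0.6],[[0,0,0.022],0,0.6],[[0,0,0],0,0.6],[[0,0,0],0,0],[[0,0,0],0,0],[[0,0,0],0,0],[[0,0,0],0,0],[[0,0,0],0,0],[[0,0,-0.004],0,0],[[0,0,0],0,0]]'

```text
time: 41.52
tool_pos: [0.6348, -0.056, 0.1388]
tool_rot: [-3.141, -0.0, 1.632]
contact_force: [0.5, -0.2, -4.9]
opening: 0.0139
grip_force: 30.0
```

>>> carry_out --commands '[[[0.02,0,0],0,0],[[0.025,0,0],0,0],[[0.025,0,0],0,0],[[0.025,0,0],0,0],[[0,0,0],0,0]]'

```text
time: 42.15
tool_pos: [0.6285, 0.0417, 0.1387]
tool_rot: [-3.141, -0.001, 1.635]
contact_force: [0.2, -0.7, -4.0]
opening: 0.0138
grip_force: 30.0
```

>>> carry_out --commands '[[[0.025,0,0],0,0],[[0.025,0,0],0,0],[[0.025,0,0],0,0],[[0.025,0,0],0,0],[[0.025,0,0],0,0],[[0.01,0,0],0,0],[[0,0,0],0,0],[[0,0,-0.03],0,0],[[0,0,-0.03],0,0],[[0,0,0],0,0]]'

```text
time: 43.4
tool_pos: [0.6225, 0.1725, 0.2016]
tool_rot: [3.136, -0.0, 1.631]
contact_force: [0.3, -0.0, -4.5]
opening: 0.0137
grip_force: 30.0
```

```bash
python3 -c "
from h import *
st();tray()
c=(.4675,.2285);a=-.055;t=-.03
plan([c[0]-np.sin(a)*t,c[1]+np.cos(a)*t,.15],np.pi/2+a,vmax=.035)"
```

```text
t 43.4 pos [0.6225 0.1725 0.2016] rot [ 3.136 -0.     1.631] q [ 0.15  0.59  1.23 -0.    1.31  0.09] F [ 0.3 -0.  -4.5] open 0.0137 grip 29.991308748722076
scene 0.67 [0.4694 0.2419 0.    ]
side 0.96 [0.4666 0.2208 0.    ]
wrist 0.7 [0.4658 0.2346 0.    ]
tri (array([0.4676022 , 0.23371313, 0.00621215]), [0.0012346492979547748, 0.0015193008973976997, 0.001426759328837463])
5 rows [[[0.007, -0.0305, 0.0095], 0.0232], [[0.0062, -0.0307, 0.0095], 0.0232], [[0.0055, -0.0308, 0.0095], 0.0232], [[0.0048, -0.0309, 0.0095], 0.0232], [[0.0041, -0.031, 0.0095], 0.0232]]
```

>>> carry_out --commands '[[[0.007,-0.0305,0.0095],0.023,0],[[0.006,-0.0307,0.0095],0.023,0],[[0.0055,-0.031,0.0095],0.023,0],[[0.005,-0.031,0.0095],0.023,0],[[0.004,-0.031,0.0095],0.023,0],[[0,0,0],0,0],[[0,0,0.02],0,0],[[0,0,0.02],0,0],[[0,0,0.015],0,0],[[0,0,0],0,0],[[0,0,0],0,0]]'

```text
time: 45.08
tool_pos: [0.4669, 0.1987, 0.097]
tool_rot: [3.141, -0.0, 1.517]
contact_force: [0.2, -0.5, -3.8]
opening: 0.0134
grip_force: 30.0
```

>>> carry_out --commands '[[[0,0,0.004],0,0],[[0,0,0.003],0,0],[[0,0,0],0,0]]'

```text
time: 45.45
tool_pos: [0.4668, 0.1988, 0.0904]
tool_rot: [3.14, -0.001, 1.517]
contact_force: [0.0, 0.5, 3.0]
opening: 0.0136
grip_force: 30.0
```

>>> carry_out --commands '[[[0,0,0],0,0.5],[[0,0,0],0,0.5],[[0,0,0],0,0.5],[[0,0,-0.04],0,0.5],[[0,0,-0.04],0,0.6],[[0,0,-0.04],0,0.6],[[0,0,0],0,0.6]]'

```text
time: 46.32
tool_pos: [0.4679, 0.1991, 0.2125]
tool_rot: [3.135, -0.002, 1.517]
contact_force: [-0.7, 0.5, 0.2]
opening: 0.055
grip_force: 0.0
```

```bash
python3 -c "
from h import *
st();plan([.638,-.10,.20],1.633)"
```

```text
t 46.33 pos [0.4679 0.1991 0.2125] rot [ 3.135e+00 -2.000e-03  1.517e+00] q [0.25 0.34 1.62 0.   1.17 0.3 ] F [-0.7  0.5  0.2] open 0.055 grip 0.0
7 rows [[[-0.0414, 0.0266, 0.0018], -0.0165], [[-0.0418, 0.0259, 0.0018], -0.0165], [[-0.0422, 0.0252, 0.0018], -0.0165], [[-0.0426, 0.0245, 0.0018], -0.0165], [[-0.043, 0.0238, 0.0018], -0.0165], [[-0.0434, 0.023, 0.0018], -0.0165], [[-0.0438, 0.0223, 0.0018], -0.0165]]
```

>>> carry_out --commands '[[[-0.0414,0.0266,0.002],-0.0165,0.6],[[-0.0418,0.026,0.002],-0.0165,0.6],[[-0.0422,0.025,0.002],-0.0165,0.6],[[-0.0426,0.0245,0.002],-0.0165,0.6],[[-0.043,0.024,0.002],-0.0165,0.6],[[-0.0434,0.023,0.002],-0.0165,0.6],[[-0.0438,0.0223,0.002],-0.0165,0.6],[[0,0,0],0,0.6],[[0,0,0],0,0.6]]'

```text
time: 47.45
tool_pos: [0.6358, -0.1, 0.1941]
tool_rot: [-3.139, -0.001, 1.632]
contact_force: [-0.2, -0.4, -0.1]
opening: 0.0552
grip_force: 0.0
```

```bash
python3 b.py; python3 -c "
from h import *
p=snap('wrist','w10.png')"
```

```text
t 47.45 pos [ 0.6358 -0.1     0.1941] rot [-3.139e+00 -1.000e-03  1.632e+00] q [-0.28  0.6   1.24  0.    1.31 -0.34] F [-0.2 -0.4 -0.1] open 0.0552 grip 0.0
scene 0.57 [0.47  0.249 0.   ]
side 0.69 [0.4662 0.2121 0.    ]
tri (array([0.46622758, 0.23104114, 0.0111916 ]), [0.0014795291959519084, 0.0014795291959517993])
tip [321.9 206.4] 0.93 [ 0.6393 -0.113   0.052 ]
find [322.2 228.9] 0.88 [ 0.6387 -0.1106  0.112 ]
find [324.3 193.1] 0.65 [ 0.6384 -0.0846  0.112 ]
tip [322.2 207.8] 0.91 [ 0.6397 -0.1148  0.052 ]
find [322.7 230. ] 0.81 [ 0.6392 -0.1119  0.112 ]
```

View pics/w10.png

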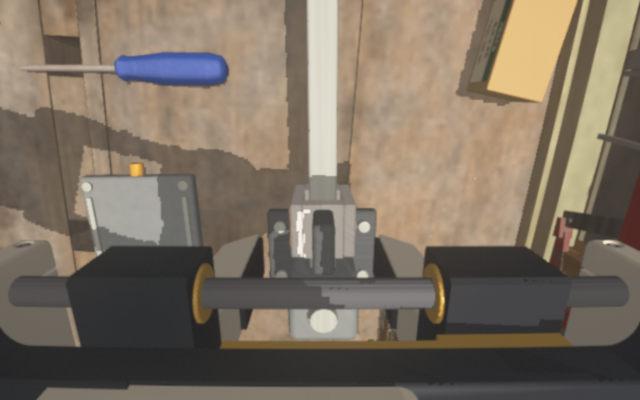

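The last block's rib is at (323,240), i.e. y ≈ -0.113, next to the post. The bar is otherwise empty.

>>> carry_out --commands '[[[-0.0125,0.002,0.02],0,0.6],[[0,0,0.02],0,0.6],[[0,0,0.02],0,0.6],[[0,0,0],0,0.6],[[0,0,0],0,0],[[0,0,0],0,0],[[0,0,0],0,0],[[0,0,0],0,0],[[0,0,0],0,0],[[0,0,-0.004],0,0],[[0,0,0],0,0]]'

```text
time: 49.48
tool_pos: [0.6391, -0.1127, 0.1393]
tool_rot: [-3.141, -0.0, 1.633]
contact_force: [-0.5, 0.3, -4.0]
opening: 0.0138
grip_force: 30.0
```

>>> carry_out --commands '[[[0.02,0,0],0,0],[[0.025,0,0],0,0],[[0.025,0,0],0,0],[[0.025,0,0],0,0],[[0.025,0,0],0,0],[[0.025,0,0],0,0],[[0,0,0],0,0]]'

```text
time: 50.35
tool_pos: [0.6296, 0.0356, 0.1395]
tool_rot: [-3.141, -0.001, 1.637]
contact_force: [0.3, -1.0, -3.7]
opening: 0.014
grip_force: 30.0
```

>>> carry_out --commands '[[[0.025,0,0],0,0],[[0.025,0,0],0,0],[[0.025,0,0],0,0],[[0.025,0,0],0,0],[[0.025,0,0],0,0],[[0.012,0,0],0,0],[[0,0,0],0,0],[[0,0,-0.03],0,0],[[0,0,-0.03],0,0],[[0,0,0],0,0]]'

```text
time: 51.6
tool_pos: [0.6234, 0.1678, 0.2021]
tool_rot: [3.136, -0.0, 1.632]
contact_force: [-1.1, -0.4, -3.7]
opening: 0.0137
grip_force: 30.0
```

```bash
python3 -c "
from h import *
st();tray()
p=snap('wrist')
for d in robot.tip_of(p,'block0')[:6]: print('tip',np.round(d['at'],1),round(d['p'],2),np.round(atz(p,d['at'],.007),4))
c=(.4675,.2285);a=-.055;t=-.09
plan([c[0]-np.sin(a)*t,c[1]+np.cos(a)*t,.15],np.pi/2+a,vmax=.035)"
```

```text
t 51.6 pos [0.6234 0.1678 0.2021] rot [ 3.136 -0.     1.632] q [ 0.14  0.59  1.23 -0.    1.31  0.08] F [-1.1 -0.4 -3.7] open 0.0137 grip 29.98531401157379
scene 0.76 [0.4687 0.2417 0.    ]
side 0.69 [0.4715 0.221  0.    ]
wrist 0.61 [0.4646 0.2315 0.    ]
tri (array([0.46860818, 0.23187272, 0.00639279]), [0.0027868185697425686, 0.0036641387503980757, 0.0010501276358069152])
tip [162.6 141. ] 0.8 [0.4668 0.1964 0.007 ]
tip [380.3 104.1] 0.76 [0.673  0.2434 0.007 ]
tip [157.8  75.6] 0.61 [0.4658 0.2566 0.007 ]
tip [156.2   3.5] 0.61 [0.4677 0.3172 0.007 ]
tip [316.1 213.9] 0.57 [0.6196 0.1315 0.007 ]
5 rows [[[-0.004, -0.0321, 0.0097], 0.0234], [[-0.0048, -0.032, 0.0097], 0.0234], [[-0.0055, -0.0319, 0.0097], 0.0234], [[-0.0062, -0.0317, 0.0097], 0.0234], [[-0.007, -0.0316, 0.0097], 0.0234]]
```

>>> carry_out --commands '[[[-0.003,-0.032,0.0097],0.023,0],[[-0.0045,-0.032,0.0097],0.023,0],[[-0.005,-0.032,0.0097],0.023,0],[[-0.006,-0.032,0.0097],0.023,0],[[-0.007,-0.0316,0.0097],0.023,0],[[0,0,0],0,0],[[0,0,0.02],0,0],[[0,0,0.02],0,0],[[0,0,0.015],0,0],[[0,0,0],0,0],[[0,0,0],0,0]]'

```text
time: 53.38
tool_pos: [0.4636, 0.1408, 0.0967]
tool_rot: [3.14, -0.0, 1.518]
contact_force: [0.0, 0.3, -2.9]
opening: 0.0139
grip_force: 30.0
```

>>> carry_out --commands '[[[0,0,0.004],0,0],[[0,0,0.002],0,0],[[0,0,0],0,0]]'

```text
time: 53.75
tool_pos: [0.463, 0.1407, 0.0909]
tool_rot: [3.14, -0.0, 1.518]
contact_force: [-1.2, -1.1, 4.1]
opening: 0.0138
grip_force: 30.0
```

>>> carry_out --commands '[[[0,0,0],0,0.5],[[0,0,0],0,0.5],[[0,0,0],0,0.5],[[0,0,-0.04],0,0.5],[[0,0,-0.05],0,0.6],[[0,0,-0.05],0,0.6],[[0,0,-0.04],0,0.6],[[0,0,0],0,0.6],[[0,0,0],0,0.6]]'

```text
time: 54.88
tool_pos: [0.4621, 0.1406, 0.2692]
tool_rot: [-3.14, 0.0, 1.518]
contact_force: [-0.3, 0.3, -0.4]
opening: 0.0549
grip_force: 0.0
```

Run:
```python
from h import *
st();tray()
p=snap('wrist')
for d in robot.tip_of(p,'block0')[:6]: print('tip',np.round(d['at'],1),round(d['p'],2),np.round(atz(p,d['at'],.007),4))
w=np.array(p['pixels'])
a=snap('scene'); b=np.array(a['pixels'])
for d in robot.tip_of(a,'lock_fin')[:1]: print('fin',atz(a,d['at'],.09))
crop=cv2.resize(b[130:360,180:430],None,fx=1.74,fy=1.74)
w=cv2.resize(w[:,60:460],(400,400))
cv2.imwrite('pics/fin.png',np.hstack([w,crop[:400,:400]])[:,:,::-1])
```

```text
t 54.88 pos [0.4621 0.1406 0.2692] rot [-3.14   0.     1.518] q [0.14 0.25 1.59 0.   1.31 0.19] F [-0.3  0.3 -0.4] open 0.0549 grip 0.0
scene 0.78 [0.464  0.2348 0.    ]
side 0.97 [0.4719 0.2262 0.    ]
wrist 0.81 [0.4646 0.2302 0.    ]
tri (array([0.46660732, 0.23054934, 0.00224577]), [0.003709324471023684, 0.005655300999075304, 0.0020963433867453446])
tip [320.7  60.7] 0.84 [0.4693 0.257  0.007 ]
tip [505.6  68.6] 0.69 [0.6748 0.2391 0.007 ]
tip [321.2 115.1] 0.57 [0.4669 0.1986 0.007 ]
fin [ 0.4672922  -0.29539383  0.09      ]
```

View pics/fin.png

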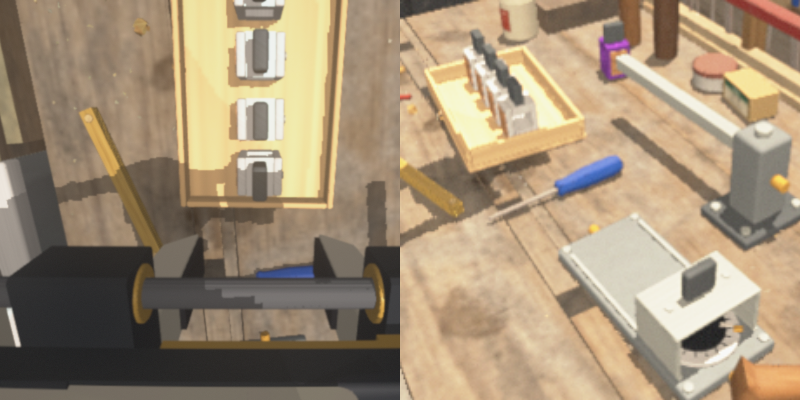

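All four blocks stand upright in a row in the tray, the bar is bare, the hood is over the knob and the purple look-alike is untouched. I'm handing in.

```bash
python3 -c "
from cell import robot
print(robot.hand_in())"
```

```text
the job is handed in; nothing more can be done
None
```

I handed the job in at about 55 s: the knob is set at the brass mark (within about 0.02 rad by eye), the hood was then slid home to its stop, and all four blocks stand side by side in the tray; no verdict came back.

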